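# Couple the tow hook to the tile sledge

### The arm

A 6-joint arm with a two-finger parallel gripper is mounted at the origin on the work surface; the furniture and walls round the work are solid. World frame = base frame: x ahead of the robot, y to its left, z up, the work surface at z = 0. Lengths are in mm, angles in rad, forces in N, time in s.
With the tool pointing down it reaches from about 400 to 925 mm from the base axis. Payload 12.5 kg.
Tool frame: the origin (TCP) lies on the front face of the gripper's body, between the roots of the fingers; the fingertips stand 78 mm ahead of it and the grasp point (between the pads) lies 59 mm ahead of it (env.nose_length is the distance from the TCP to the fingertips, in mm); z points along the fingers, y is the line along which they close (so a half turn about z gives the same grasp; the last joint's range is limited). The gripper opens to 95 mm and grips with 3 to 60 N. Pads are 20 mm wide; open, the fingers measure 119 mm over their backs; the gripper's body (75 mm by 180 mm) begins 59 mm behind the grasp point.
Start: joints at [1.203, 0.491, 1.559, -0, 1.092, -0.106], TCP at [161.742, 603.72, 292.261] pointing down, gripper open.
Joint ranges: [-3.1, 3.1], [-0.84, 2.19], [0.05, 2.79], [-1.13, 4.28], [0.06, 2.93], [-2.69, 2.69]. Speed limits (rad/s): [2.22, 2.22, 2.79, 3.14, 3.14, 3.14].

### API

Orientations are given as [roll, pitch, yaw] about the fixed x, y, z axes, in that order (R = Rz(yaw) Ry(pitch) Rx(roll)).
In Python, from cell import env gives the robot as it stands.
- The arm moves only by the tool jog_arm, never from a script. Its argument "motion" is a list of rows, each a list of 7 numbers: the turn, a rotation vector about the tool's x, y, z in degrees, then the shift along the tool's x, y, z in mm, then the finger opening in mm, from 0 to 95.1. In form: [[wx, wy, wz, x, y, z, hand], ...]. A call has 1 to 10 rows; each row shifts and turns the commanded pose from where the row before left it, along the tool's axes as they then stand; what a row does not reach is not made up. A row lasts 1/8 s, in which the tool goes at most 62.5 mm and 10.7 degrees, less where a joint would pass 70% of its speed; a pose out of reach is approached as far as the arm can. A call is refused whole if a number of a shift passes 62.5 or a number of a turn 10.7, either way. A call with a gripper value outside its range is refused whole. The fingers move at their own pace and stop on an object; the grip force is fixed at half the most. Time passes only in rows, so rows that do not move let the fingers close. It gives the time, the measured TCP pose, the force, the opening and the grip force at its end, in the units of the state.
- env.state(): the state, without advancing time (a new reading comes with each control period).
- env.read_camera(name): name is "scene" or "side" or "wrist"; returns a dict with "color" (384x512x3 uint8, red, green, blue), "z_map" (384x512 float32, mm along the optical axis (not along the pixel's ray), 0 where there is no reading), "camera_matrix" (3x3 intrinsics, pixels), "world_to_cam" (4x4, takes a point from world to camera coordinates). Camera axes: x right, y up, looking along -z (the intrinsics and any distortion apply to the point x, -y, -z); pixel columns grow to the right and rows downward; lengths in mm; the calibration is good to about 2 mm. A picture is of the moment at which its call begins.
- env.job_done(): hands the job in; it is judged then, once.
Trained networks look in the newest picture that a camera, given by its name, has taken for a name from the list of things; names that differ only in an ending like _2 or _b are one class to them, and where a whole thing is asked for, a point or a joint stands for the part that bears it (a point fixed in the world has none). Each returns a list of dicts, best first, with "score" (0 to 1); they miss things now and then, are a little off and sometimes report something else, mostly with a low value. They report only what shows in the picture. A call takes as long as a camera call.
- env.recognise(camera, thing): "location" ([column, row] in pixels, amid what is visible of it).
The state is a dict: "t": time; "joints": joint angles; "qvel": joint speeds; "tau": joint torques, N m; "eef_pos": TCP position; "tcp_rot": TCP orientation; "ft_force": force on the tool from outside, world axes, zero at the start; "moment": the same for the moment, N m; "opening": opening from 0.0 (shut) to 1.0 (fully open); "grip_force": force on a finger pad.
Only numpy, scipy, OpenCV 4.12 (cv2) and the standard library are available. Lean on these libraries where they do the work, as an engineer would, in place of code of your own. Each camera call takes 0.05 s, during which the arm holds its last target. There are 200 camera calls.

### The job

Pick up the loose tow hook by its upright wooden grip, set it on the front of the tile sledge and push its mouth onto the sledge's upright draw pin until the pin is fully home and the sprung latch has been pushed aside and has flipped shut behind it. Then tug the hook back with about 10 N for half a second, so that the shut latch pulls on the pin, and let go, leaving the hook lying flat on the sledge, coupled. Work by feel, without forcing it (never press or pull the hook on the sledge with more than 30 N), and leave the small cup and the wooden rib beside it where they are.

Things in the scene. Friction and masses are not known exactly. Their poses are not given: they have to be found in the camera images.
- tow_hook: Flat steel tow hook, loose, lying flat, 178 mm long, 50 wide, plate 14 thick, 0.22 to 0.42 kg. Origin on its underside below the upright grip; x points forward out of the mouth, y to its left, z up. Tail ends at x = -50 mm; two jaws with flared lips run forward to x = 127 mm.
- hook_grip (a point): Middle of the hook's wooden grip, at tow_hook (0, 0, 45 mm), axes as the hook's. The grip is a 24 x 24 mm square post, flats square to x and y, reaching up to z = 68 mm of the hook; a 34 mm square collar round its foot ends at z = 18 mm.
- hook_mouth (a point): Point between the jaws, at tow_hook (107 mm, 0, 0), where a pin's centre is when it first touches the shut latch. The lips in front flare to a mouth about 36 mm wide; behind it the throat is 18 mm wide and runs back to its flat bottom at tow_hook x = 68 mm.
- hook_seat (a point): Where the centre of a fully home pin lies: tow_hook (75 mm, 0, 0). The latch can shut only when the pin is within about 2 mm of this. A backward pull then brings the pin, after some 5 mm of play, against the shut latch, which holds.
- latch (a joint): Angle of the sprung latch, a dark 22 mm steel finger pivoted in the left jaw at tow_hook (105, 17 mm), slanting back across the throat: 0 = shut, against its stop; grows up to 1.1 as an entering pin pushes it aside, which takes about 3 to 6 N of push; springs back to 0 by itself.
- tile_sledge: Plywood tile sledge, fixed, 370 x 150 mm, flat top at z = 14 mm. Origin on its underside, on the middle line, 170 mm from its front end; z up, x along the sledge from its bare front end (x = -170 mm) to its rear (200 mm), where tiles lie (x over 76 mm, up to 34 mm high). The hook goes on in direction +x, its own x along this x, its underside on the top.
- slot_front (a point): Front end of the pin slot: tile_sledge (-16 mm, 0, 14 mm), axes as the sledge's. The upright steel draw pin, 14 mm in diameter and reaching 38 mm above the top, is clamped in the slot at y = 0 with its centre anywhere from 0 to 40 mm along x from here; this is not measured: find it by touch or by eye.
- cone_cup: Small grey-green ceramic cup, 68 mm wide, 55 mm high, loose bystander; origin at the centre of its underside.
- rib_wood: Flat wooden potter's rib, 100 x 42 x 8 mm, lying flat, loose bystander; origin at the centre of its underside.

How it is judged:
By the outcome, as a careful person would: the job done as asked, in the order asked, and still so for the second after the job is handed in, with the robot touching nothing.
It also fails if it takes over 59 s, if anything falls off the work surface, if the arm or the gripper's body presses on something with over 40 N, if the wrist force passes 120 N, or if a joint passes its speed limit or range.

## Working session

There is one attempt and no reset: what is moved stays moved. The work goes in short steps, Python scripts to look and compute and a tool call to move; the robot and the scene stay as the last step left them, time stands still between calls to the robot, and variables do not carry over. Pictures are saved under pics/ and viewed, at most 10 in all, crops included, and the job is handed in when it is done.

Besides the shell and the picture viewer there is one more tool, called in YAML: its name, and indented under it one key for each argument. jog_arm: Moves the arm, as the interface text tells. Its arguments: {"type":"object","properties":{"motion":{"type":"array"}},"required":["motion"]}

```bash
mkdir -p pics; ls
cat > h.py <<'E'
import numpy as np,cv2
from cell import env
def pt(d,u,v,z=None):
    K=d["camera_matrix"];W=d["world_to_cam"];R=W[:3,:3];t=W[:3,3]
    r=np.array([(u-K[0,2])/K[0,0],-(v-K[1,2])/K[1,1],-1.])
    o=-R.T@t; w=R.T@r
    if z is None: return o+w*d["z_map"][int(v),int(u)]
    return o+w*(z-o[2])/w[2]
def cloud(d):
    K=d["camera_matrix"];W=d["world_to_cam"];Z=d["z_map"]
    v,u=np.mgrid[:384,:512]
    P=np.stack([(u-K[0,2])/K[0,0]*Z,-(v-K[1,2])/K[1,1]*Z,-Z],-1)
    return (P-W[:3,3])@W[:3,:3]
def save(d,n): cv2.imwrite("pics/"+n,d["color"][:,:,::-1])
E
python3 - <<'E'
from h import *
np.set_printoptions(precision=1,suppress=True)
for c in ["scene","side","wrist"]:
    d=env.read_camera(c); save(d,c+"0.png")
    for n in ["tow_hook","hook_grip","tile_sledge","cone_cup","rib_wood","latch"]:
        for r in env.recognise(c,n)[:2]:
            u,v=r["location"]; print(c,n,r["score"],u,v,pt(d,u,v))
i=[cv2.imread(f"pics/{c}0.png") for c in ["scene","side"]]
print(env.state())
E
```

```text
pics
scene tow_hook 0.56 314.5 250.3 [ 397.1 -209.2   13.9]
scene hook_grip 0.79 316.1 249.8 [ 402.4 -211.1   10.4]
scene tile_sledge 0.56 179.3 178.1 [409.3 206.   16.6]
scene cone_cup 0.82 299.7 187.4 [556.9 -84.9   6. ]
scene cone_cup 0.75 179.6 177.4 [414.3 209.8  12.4]
scene rib_wood 0.78 353.3 220.3 [ 528.2 -250.9    9.1]
side hook_grip 0.59 263.5 288.6 [ 399.3 -239.6   39.2]
side hook_grip 0.36 219.1 183.4 [414.7 189.6  10.2]
side tile_sledge 0.83 217.0 180.6 [412.1 203.2  11.1]
side cone_cup 0.9 296.5 234.0 [550.8 -72.3   6. ]
side rib_wood 0.7 318.6 286.9 [ 532.6 -249.1    4.9]
wrist tile_sledge 0.83 162.7 313.4 [342.2 397.7  28.8]
{'t': 1.05, 'joints': array([ 1.2,  0.5,  1.6,  0. ,  1.1, -0.1]), 'qvel': array([-0.,  0., -0.,  0.,  0.,  0.]), 'tau': array([ -0. , -61.2, -25.8,   0.1,   0. ,  -0. ]), 'eef_pos': array([161.7, 603.7, 292.2]), 'tcp_rot': array([ 3.1, -0. ,  2.9]), 'ft_force': array([0.2, 0.1, 0.1]), 'moment': array([0., 0., 0.]), 'grip_force': 0.0, 'opening': 1.0027286341287336}
```

View pics/scene0.png

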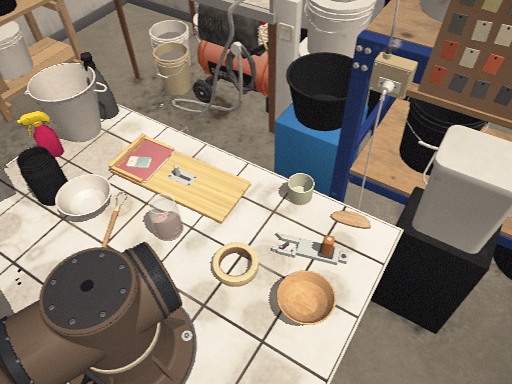

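View pics/side0.png

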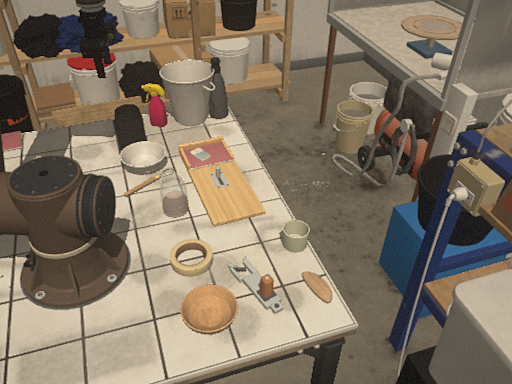

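The scene view shows the hook (grip at 327,245, mouth toward 280,243). The sledge runs from the tiled rear (130,155) to the front at (240,200), with the pin near (183,175). The side view agrees: grip (266,285), pin near (219,175).

Run:
```python
from h import *
np.set_printoptions(precision=1,suppress=True)
out=[]
for c in ["scene","side"]:
    d=env.read_camera(c); P=cloud(d); hsv=cv2.cvtColor(d["color"],cv2.COLOR_RGB2HSV)
    ok=d["z_map"]>0
    # hook
    reg=ok&(abs(P[...,0]-410)<110)&(abs(P[...,1]+210)<90)
    g=reg&(P[...,2]>30)&(P[...,2]<75)&(hsv[...,1]>110)
    print(c,"grip",g.sum(),np.median(P[g],0),P[g].min(0),P[g].max(0))
    s=ok&(hsv[...,0]>12)&(hsv[...,0]<28)&(hsv[...,1]>70)&(P[...,2]>3)&(P[...,2]<26)&(P[...,0]>250)&(P[...,1]>-20)&(P[...,1]<500)
    n,l,st,_=cv2.connectedComponentsWithStats(s.astype(np.uint8))
    k=1+np.argmax(st[1:,4]); m=l==k
    Q=P[m]; r=cv2.minAreaRect(Q[:,:2].astype(np.float32)); print("sledge",len(Q),r,np.median(Q[:,2])); print(cv2.boxPoints(r))
    hk=reg&(P[...,2]>7)&(P[...,2]<24)&(hsv[...,1]<80)
    n,l,st,_=cv2.connectedComponentsWithStats(hk.astype(np.uint8)); k=1+np.argmax(st[1:,4])
    Q=P[l==k]; r=cv2.minAreaRect(Q[:,:2].astype(np.float32)); print("hook",len(Q),r); print(cv2.boxPoints(r))
    x0,y0=(110,120) if c=="scene" else (170,130)
    A=d["color"][y0:y0+110,x0:x0+150]
    x0,y0=(260,220) if c=="scene" else (215,240)
    B=d["color"][y0:y0+110-10*0,x0:x0+110]
    out.append(cv2.resize(np.hstack([A,B]),None,fx=2.7,fy=2.7,interpolation=2))
cv2.imwrite("pics/crop1.png",np.vstack(out)[:,:,::-1]); print(np.vstack(out).shape)
```

```text
scene grip 474 [ 323.5 -239.9   40.8] [ 300.2 -299.4   30.1] [ 419.4 -200.    71.2]
sledge 3994 ((424.73748779296875, 214.5900421142578), (168.36795043945312, 367.7464904785156), 2.7588870525360107) 15.26392758204339
[[331.8 394.2]
 [349.5  26.9]
 [517.7  35. ]
 [500.  402.3]]
hook 950 ((392.16619873046875, -199.11868286132812), (53.18272018432617, 172.4083251953125), 14.267560958862305)
[[ 345.1 -122.1]
 [ 387.6 -289.2]
 [ 439.2 -276.1]
 [ 396.7 -109. ]]
side grip 379 [ 329.1 -243.2   40.5] [ 300.1 -300.    30. ] [ 418.  -200.8   70.4]
sledge 3030 ((419.2434387207031, 213.07260131835938), (149.6921844482422, 374.32525634765625), 2.777768611907959) 14.106195398137512
[[335.4 396.4]
 [353.6  22.5]
 [503.1  29.8]
 [484.9 403.6]]
hook 808 ((395.4850158691406, -200.86329650878906), (50.66241455078125, 176.0002899169922), 15.98862075805664)
[[ 346.9 -123.2]
 [ 395.4 -292.4]
 [ 444.1 -278.5]
 [ 395.6 -109.3]]
(594, 702, 3)
```

View pics/crop1.png

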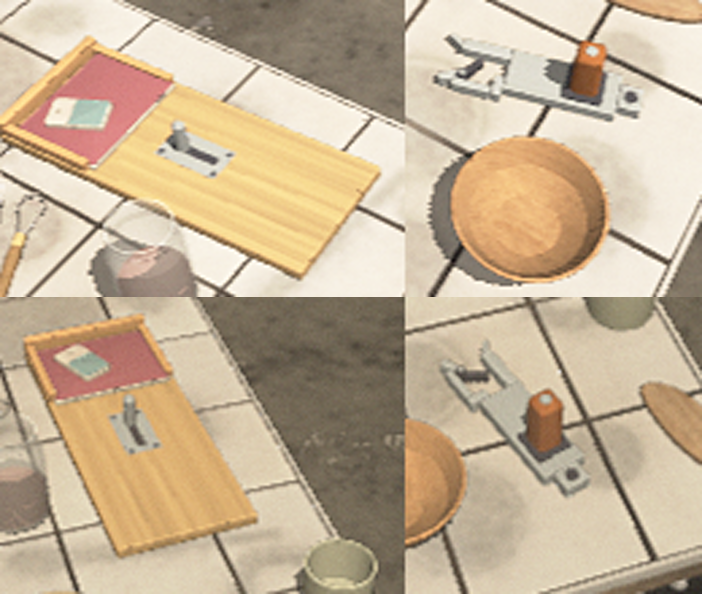

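The crops show the pin at the rear end of its slot plate. The hook's mouth points toward the sledge, with the latch in the jaw nearer the bowl.

```bash
cat >> h.py <<'E'
def plan(way,hand=95):
    """way: list of (x,y,z,yaw of tool y axis deg, rows); prints rows (shift in axes at row start)"""
    s=env.state(); p=s["eef_pos"].copy(); a=np.degrees(s["tcp_rot"][2])-90
    for x,y,z,b,n in way:
        db=(b-a+180)%360-180 if abs(b-a)>180.5 else b-a
        for i in range(n):
            t=np.radians(a); d=(np.array([x,y,z])-p)/(n-i)
            ex=np.array([-np.sin(t),np.cos(t)]); ey=np.array([np.cos(t),np.sin(t)])
            print([0,0,round(-db/n,1),round(float(d[:2]@ex),1),round(float(d[:2]@ey),1),round(-d[2],1),hand],end=",\n")
            p=p+d; a+=db/n
E
python3 - <<'E'
from h import *
np.set_printoptions(precision=3,suppress=True)
s=env.state(); print(s["tcp_rot"],s["t"])
d=env.read_camera("wrist"); W=d["world_to_cam"]; from scipy.spatial.transform import Rotation as R
T=R.from_euler("xyz",s["tcp_rot"]).as_matrix(); c=-W[:3,:3].T@W[:3,3]
print("cam in tool",T.T@(c-s["eef_pos"]), T.T@W[:3,:3].T)
for c in("scene","side"):
    d=env.read_camera(c)
    for u,v in ([(260+(592-405)/2.7,220+47/2.7)] if c=="scene" else [(215+(545-405)/2.7,240+(397-297)/2.7)]): print("grip top",pt(d,u,v,68))
    u,v=(110+180/2.7,120+127/2.7) if c=="scene" else (170+129/2.7,130+(400-297)/2.7)
    print("pin top",pt(d,u,v,52))
plan([(400,300,290,10,8),(400,-210,260,-75,10)])
E
```

```text
[3.142 0.    2.88 ] 1.15
cam in tool [ 76.994  -0.482 -91.727] [[-0.001  0.961  0.275]
 [ 1.     0.001 -0.001]
 [-0.001  0.275 -0.961]]
grip top [ 411.823 -233.342   68.   ]
pin top [414.689 211.983  52.   ]
grip top [ 408.605 -233.367   68.   ]
pin top [417.523 208.029  52.   ]
[0, 0, np.float64(8.1), -38.6, -29.0, np.float64(0.3), 95],
[0, 0, np.float64(8.1), -42.3, -23.2, np.float64(0.3), 95],
[0, 0, np.float64(8.1), -45.2, -17.0, np.float64(0.3), 95],
[0, 0, np.float64(8.1), -47.1, -10.5, np.float64(0.3), 95],
[0, 0, np.float64(8.1), -48.1, -3.7, np.float64(0.3), 95],
[0, 0, np.float64(8.1), -48.1, 3.1, np.float64(0.3), 95],
[0, 0, np.float64(8.1), -47.2, 9.9, np.float64(0.3), 95],
[0, 0, np.float64(8.1), -45.3, 16.5, np.float64(0.3), 95],
[0, 0, np.float64(8.5), -50.2, -8.9, np.float64(3.0), 95],
[0, 0, np.float64(8.5), -51.0, -1.3, np.float64(3.0), 95],
[0, 0, np.float64(8.5), -50.6, 6.2, np.float64(3.0), 95],
[0, 0, np.float64(8.5), -49.1, 13.6, np.float64(3.0), 95],
[0, 0, np.float64(8.5), -46.6, 20.7, np.float64(3.0), 95],
[0, 0, np.float64(8.5), -43.0, 27.4, np.float64(3.0), 95],
[0, 0, np.float64(8.5), -38.5, 33.5, np.float64(3.0), 95],
[0, 0, np.float64(8.5), -33.1, 38.8, np.float64(3.0), 95],
[0, 0, np.float64(8.5), -27.0, 43.3, np.float64(3.0), 95],
[0, 0, np.float64(8.5), -20.3, 46.8, np.float64(3.0), 95],
```

jog_arm:
  motion:
    - [0,0,8,-38.6,-29,0,95]
    - [0,0,8,-42.3,-23.2,0,95]
    - [0,0,8,-45.2,-17,0,95]
    - [0,0,8,-47.1,-10.5,0,95]
    - [0,0,8,-48.1,-3.7,0,95]
    - [0,0,8,-48.1,3.1,0,95]
    - [0,0,8,-47.2,9.9,0,95]
    - [0,0,8,-45.3,16.5,0,95]

```text
t: 2.3
eef_pos: [403.1, 300.5, 292.5]
tcp_rot: [3.141, -0.0, 1.758]
ft_force: [0.3, 0.8, 0.5]
opening: 1.0
grip_force: 0.0
```

Run:
```python
from h import *
s=env.state(); print(s["eef_pos"],np.degrees(s["tcp_rot"]),s["t"])
d=env.read_camera("wrist"); save(d,"w1.png")
plan([(405,-215,260,-75,10)])
```

```text
[403.07709173 300.52354675 292.45062125] [ 1.79969527e+02 -1.49700021e-02  1.00737327e+02] 2.3
[0, 0, np.float64(8.5), -50.4, -9.2, np.float64(3.2), 95],
[0, 0, np.float64(8.5), -51.2, -1.6, np.float64(3.2), 95],
[0, 0, np.float64(8.5), -50.9, 6.0, np.float64(3.2), 95],
[0, 0, np.float64(8.5), -49.5, 13.5, np.float64(3.2), 95],
[0, 0, np.float64(8.5), -46.9, 20.7, np.float64(3.2), 95],
[0, 0, np.float64(8.5), -43.3, 27.4, np.float64(3.2), 95],
[0, 0, np.float64(8.5), -38.8, 33.5, np.float64(3.2), 95],
[0, 0, np.float64(8.5), -33.4, 38.9, np.float64(3.2), 95],
[0, 0, np.float64(8.5), -27.3, 43.4, np.float64(3.2), 95],
[0, 0, np.float64(8.5), -20.5, 47.0, np.float64(3.2), 95],
```

View pics/w1.png

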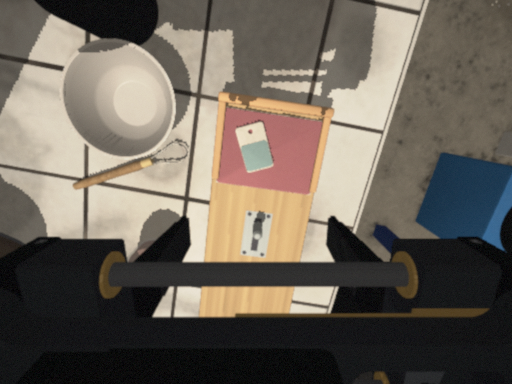

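The wrist view shows the sledge's rear with tiles, the slot plate at (256,232) and the pin top near (259,217).

jog_arm:
  motion:
    - [0,0,8.5,-50.4,-9.2,3.2,95]
    - [0,0,8.5,-51.2,-1.6,3.2,95]
    - [0,0,8.5,-50.9,6,3.2,95]
    - [0,0,8.5,-49.5,13.5,3.2,95]
    - [0,0,8.5,-46.9,20.7,3.2,95]
    - [0,0,8.5,-43.3,27.4,3.2,95]
    - [0,0,8.5,-38.8,33.5,3.2,95]
    - [0,0,8.5,-33.4,38.9,3.2,95]
    - [0,0,8.5,-27.3,43.4,3.2,95]
    - [0,0,8.5,-20.5,47,3.2,95]

```text
t: 3.6
eef_pos: [409.1, -212.5, 260.3]
tcp_rot: [3.141, -0.0, 0.274]
ft_force: [1.0, 0.5, -0.2]
opening: 0.995
grip_force: 0.0
```

Run:
```python
from h import *
np.set_printoptions(precision=1,suppress=True)
s=env.state(); print(s["eef_pos"],np.degrees(s["tcp_rot"]),s["t"])
d=env.read_camera("wrist"); P=cloud(d); ok=d["z_map"]>0
I=d["color"]; save(d,"w2.png")
for r in env.recognise("wrist","hook_grip")[:2]: print(r,pt(d,*r["location"]))
m=ok&(abs(P[...,0]-400)<110)&(abs(P[...,1]+200)<110)&(P[...,2]>9)&(P[...,2]<20)
n,l,st,_=cv2.connectedComponentsWithStats(m.astype(np.uint8)); 
for k in range(1,n):
    if st[k,4]>300:
        Q=P[l==k]; r=cv2.minAreaRect(Q[:,:2].astype(np.float32)); print(st[k,4],r)
g=ok&(abs(P[...,0]-408)<40)&(abs(P[...,1]+234)<40)&(P[...,2]>62)&(P[...,2]<74)
print(g.sum(),P[g].mean(0),cv2.minAreaRect(P[g][:,:2].astype(np.float32)))
```

```text
[ 409.1 -212.5  260.3] [180.   -0.   15.7] 3.6
{'location': [251.3, 184.5], 'score': 0.55} [ 397.9 -206.9   15.3]
2938 ((393.0757141113281, -199.2571563720703), (51.27830123901367, 175.67877197265625), 14.243900299072266)
331 ((303.6827087402344, -244.53550720214844), (22.5012149810791, 68.7226333618164), 4.240793228149414)
401 [ 407.7 -234.2   66.6] ((407.17083740234375, -234.6058807373047), (23.07794189453125, 22.798851013183594), 16.187089920043945)
```

View pics/w2.png

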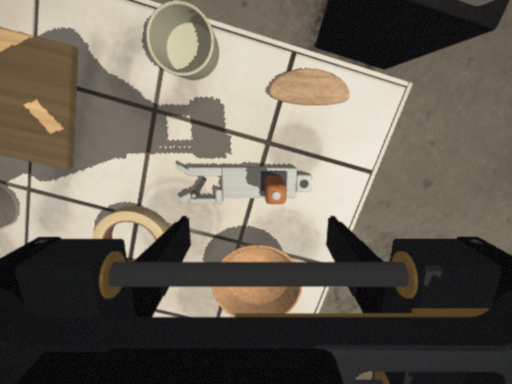

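The wrist view shows the grip at (275,190), the hook level in the image with its mouth to the left, and both the cup (182,40) and the rib (308,88) clear.

Run:
```python
from h import *
plan([(407.5,-234.4,160,-75.2,3),(407.5,-234.4,104,-75.2,2)])
```

```text
[0, 0, np.float64(0.3), -2.4, 6.2, np.float64(33.3), 95],
[0, 0, np.float64(0.3), -2.4, 6.2, np.float64(33.3), 95],
[0, 0, np.float64(0.3), -2.4, 6.2, np.float64(33.3), 95],
[0, 0, np.float64(0.0), 0.0, 0.0, np.float64(28.0), 95],
[0, 0, np.float64(0.0), 0.0, 0.0, np.float64(28.0), 95],
```

jog_arm:
  motion:
    - [0,0,0.3,-2.4,6.2,33.3,95]
    - [0,0,0.3,-2.4,6.2,33.3,95]
    - [0,0,0.3,-2.4,6.2,33.3,95]
    - [0,0,0,0,0,28,95]
    - [0,0,0,0,0,28,95]
    - [0,0,0,0,0,0,95]
    - [0,0,0,0,0,0,60]
    - [0,0,0,0,0,0,40]

```text
t: 4.7
eef_pos: [407.7, -230.6, 105.4]
tcp_rot: [3.14, -0.001, 0.264]
ft_force: [-0.2, -0.3, -0.4]
opening: 0.844
grip_force: 0.0
```

jog_arm:
  motion:
    - [0,0,0,0,0,0,15]
    - [0,0,0,0,0,0,15]
    - [0,0,0,0,0,0,15]
    - [0,0,0,0,0,0,15]

```text
t: 5.2
eef_pos: [407.4, -230.6, 104.3]
tcp_rot: [-3.142, -0.0, 0.263]
ft_force: [0.6, 0.2, -0.3]
opening: 0.425
grip_force: 0.0
```

jog_arm:
  motion:
    - [0,0,0,-1,3.7,0,35]
    - [0,0,0,0,0,0,15]
    - [0,0,0,0,0,0,15]
    - [0,0,0,0,0,0,15]
    - [0,0,0,0,0,0,15]
    - [0,0,0,0,0,0,15]

```text
t: 5.95
eef_pos: [407.3, -234.4, 104.2]
tcp_rot: [-3.141, 0.0, 0.264]
ft_force: [-0.1, -0.1, -1.2]
opening: 0.255
grip_force: 30.0
```

Run:
```python
from h import *
plan([(407.3,-234.4,190,-74.9,2),(425,50,190,-87.2,8)],15)
```

```text
[0, 0, np.float64(0.0), -0.0, 0.0, np.float64(-42.9), 15],
[0, 0, np.float64(0.0), -0.0, 0.0, np.float64(-42.9), 15],
[0, 0, np.float64(1.5), 11.4, -33.7, np.float64(-0.0), 15],
[0, 0, np.float64(1.5), 10.5, -34.0, np.float64(-0.0), 15],
[0, 0, np.float64(1.5), 9.6, -34.3, np.float64(-0.0), 15],
[0, 0, np.float64(1.5), 8.6, -34.6, np.float64(-0.0), 15],
[0, 0, np.float64(1.5), 7.7, -34.8, np.float64(-0.0), 15],
[0, 0, np.float64(1.5), 6.8, -35.0, np.float64(-0.0), 15],
[0, 0, np.float64(1.5), 5.8, -35.1, np.float64(-0.0), 15],
[0, 0, np.float64(1.5), 4.9, -35.3, np.float64(-0.0), 15],
```

jog_arm:
  motion:
    - [0,0,0,0,0,-20,15]
    - [0,0,0,0,0,-35,15]
    - [0,0,0,0,0,-30,15]

```text
t: 6.32
eef_pos: [407.3, -234.2, 190.2]
tcp_rot: [-3.141, 0.0, 0.264]
ft_force: [0.0, -0.4, -2.5]
opening: 0.248
grip_force: 30.0
```

jog_arm:
  motion:
    - [0,0,1.5,11.4,-33.7,0,15]
    - [0,0,1.5,10.5,-34,0,15]
    - [0,0,1.5,9.6,-34.3,0,15]
    - [0,0,1.5,8.6,-34.6,0,15]
    - [0,0,1.5,7.7,-34.8,0,15]
    - [0,0,1.5,6.8,-35,0,15]
    - [0,0,1.5,5.8,-35.1,0,15]
    - [0,0,1.5,4.9,-35.3,0,15]
    - [0,0,0,0,0,0,15]
    - [0,0,0,0,0,0,15]

```text
t: 7.58
eef_pos: [424.3, 49.9, 189.2]
tcp_rot: [-3.142, 0.0, 0.055]
ft_force: [0.3, -0.1, -3.3]
opening: 0.247
grip_force: 30.0
```

Run:
```python
from h import *
np.set_printoptions(precision=2,suppress=True)
s=env.state(); print(s["eef_pos"],np.degrees(s["tcp_rot"]),s["t"],s["grip_force"],s["ft_force"])
for c in ["wrist","scene","side"]:
    d=env.read_camera(c); P=cloud(d); ok=d["z_map"]>0; save(d,c+"3.png")
    near=ok&(abs(P[...,0]-417)<40)&(P[...,1]>170)&(P[...,1]<260)
    g=near&(P[...,2]>46)&(P[...,2]<56); 
    if g.sum(): print(c,"pintop",g.sum(),np.median(P[g],0),P[g].min(0),P[g].max(0))
    m=near&(P[...,2]>25)&(P[...,2]<56)
    if m.sum(): print(c,"pinall",m.sum(),np.median(P[m],0))
    # sledge edges: x-extent of wood per y-slice
    hsv=cv2.cvtColor(d["color"],cv2.COLOR_RGB2HSV)
    w=ok&(hsv[...,0]>10)&(hsv[...,0]<28)&(hsv[...,1]>70)&(P[...,2]>9)&(P[...,2]<20)&(P[...,0]>300)&(P[...,0]<540)
    mid=[]
    for y in range(30,270,15):
        q=P[w&(abs(P[...,1]-y)<4)][:,0]
        if len(q)>25:
            lo,hi=np.percentile(q,[1,99])
            if 135<hi-lo<160: mid.append((y,(lo+hi)/2,hi-lo))
    mid=np.array(mid); 
    if len(mid)>3:
        f=np.polyfit(mid[:,0],mid[:,1],1); print(c,"midline slope",f,"x at 210",np.polyval(f,210),mid[:,2].mean(),len(mid))
```

```text
[424.27  49.89 189.23] [-180.      0.02    3.15] 7.575 29.99939739704132 [ 0.3  -0.08 -3.3 ]
wrist pintop 174 [418.31 217.16  49.54] [410.57 212.02  46.07] [424.25 224.07  52.68]
wrist pinall 314 [420.5  215.97  46.75]
scene pintop 20 [415.79 218.02  49.51] [410.48 213.36  46.44] [422.44 226.99  54.31]
scene pinall 45 [414.32 216.93  42.67]
side pinall 3 [425.32 214.94  34.49]
side midline slope [ -0.03 426.98] x at 210 420.4600469393496 144.75584668839096 11
```

View pics/wrist3.png

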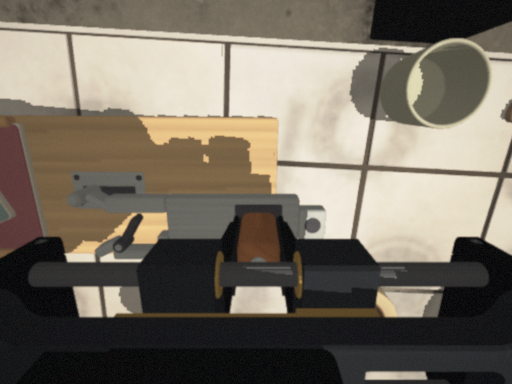

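The wrist view shows the held hook over the sledge front, with the mouth left near (90,220), the slot plate at (110,183), and the cup and rib undisturbed. The depth data put the pin at about (418,217.5).

jog_arm:
  motion:
    - [0,0,0.3,2.3,-15.7,20,15]
    - [0,0,0,0,0,25,15]
    - [0,0,0,0,0,20,15]
    - [0,0,0,0,0,2,15]
    - [0,0,0,0,0,0,15]

```text
t: 8.35
eef_pos: [426.1, 65.5, 122.7]
tcp_rot: [-3.142, -0.0, 0.048]
ft_force: [0.3, 0.3, -2.9]
opening: 0.253
grip_force: 30.0
```

jog_arm:
  motion:
    - [0,0,0,0,0,1,15]
    - [0,0,0,0,0,1,15]
    - [0,0,0,0,0,0,15]

```text
t: 8.72
eef_pos: [425.9, 65.8, 120.5]
tcp_rot: [-3.142, -0.0, 0.049]
ft_force: [0.5, 0.1, -2.9]
opening: 0.254
grip_force: 30.0
```

jog_arm:
  motion:
    - [0,0,0,0,0,1,15]
    - [0,0,0,0,0,0,15]

```text
t: 8.98
eef_pos: [425.8, 65.9, 119.3]
tcp_rot: [-3.142, 0.0, 0.049]
ft_force: [0.5, -0.1, -3.2]
opening: 0.252
grip_force: 30.0
```

jog_arm:
  motion:
    - [0,0,0,0,0,0.7,15]
    - [0,0,0,0,0,0,15]

```text
t: 9.22
eef_pos: [425.8, 65.9, 118.6]
tcp_rot: [-3.142, 0.0, 0.049]
ft_force: [0.4, 0.1, -3.5]
opening: 0.25
grip_force: 30.0
```

jog_arm:
  motion:
    - [0,0,0,0,0,0.5,15]
    - [0,0,0,0,0,0,15]

```text
t: 9.48
eef_pos: [425.9, 65.8, 118.2]
tcp_rot: [-3.141, -0.0, 0.049]
ft_force: [-1.0, 0.1, 1.3]
opening: 0.25
grip_force: 30.0
```

jog_arm:
  motion:
    - [0,0,0,0,-6,0,15]
    - [0,0,0,0,-6,0,15]
    - [0,0,0,0,-6,0,15]
    - [0,0,0,0,-3,0,15]
    - [0,0,0,0,0,0,15]

```text
t: 10.1
eef_pos: [424.9, 87.3, 118.2]
tcp_rot: [-3.141, -0.0, 0.049]
ft_force: [-0.3, 4.5, 5.1]
opening: 0.251
grip_force: 30.0
```

jog_arm:
  motion:
    - [0,0,0,0,-3,0,15]
    - [0,0,0,0,-3,0,15]
    - [0,0,0,0,0,0,15]

```text
t: 10.48
eef_pos: [424.6, 92.9, 118.2]
tcp_rot: [-3.141, -0.0, 0.049]
ft_force: [0.7, -0.0, 4.4]
opening: 0.252
grip_force: 30.0
```

Run:
```python
from h import *
s=env.state(); print(s["eef_pos"],np.degrees(s["tcp_rot"]),s["t"],s["moment"],s["ft_force"])
o=[]
for c,(u,v) in (("wrist",(90,200)),("scene",(190,178)),("side",(222,182))):
    d=env.read_camera(c); u=max(u,90)
    k=90 if c=="wrist" else 45
    o.append(cv2.resize(d["color"][v-k:v+k,u-k:u+k],(260,260),interpolation=2))
cv2.imwrite("pics/c4.png",np.hstack(o)[:,:,::-1])
```

```text
[424.57988804  92.884894   118.21185894] [-1.79990303e+02 -1.49715743e-02  2.79786690e+00] 10.475 [ 0.00302745  0.23583151 -0.00355348] [ 0.68573506 -0.02199393  4.42916497]
```

View pics/c4.png

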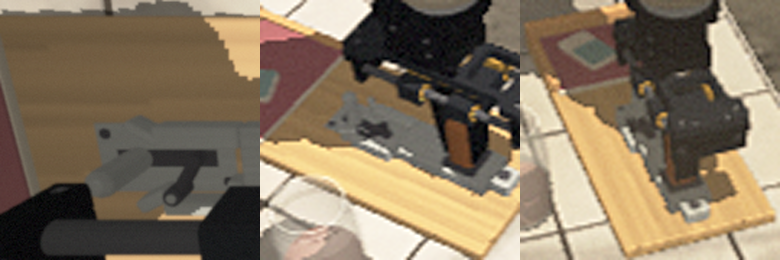

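The crops show the pin just ahead of the flared mouth and centred between the lips, with the latch finger behind it.

jog_arm:
  motion:
    - [0,0,0,0,-3,0,15]
    - [0,0,0,0,-3,0,15]
    - [0,0,0,0,-3,0,15]
    - [0,0,0,0,0,0,15]

```text
t: 11.12
eef_pos: [424.2, 101.9, 118.2]
tcp_rot: [-3.141, -0.0, 0.049]
ft_force: [-0.0, -1.0, 6.4]
opening: 0.253
grip_force: 30.0
```

jog_arm:
  motion:
    - [0,0,0,0,-3,0,15]
    - [0,0,0,0,-2,0,15]
    - [0,0,0,0,0,0,15]

```text
t: 11.5
eef_pos: [423.9, 106.8, 118.2]
tcp_rot: [-3.141, -0.0, 0.049]
ft_force: [0.6, -2.5, 4.6]
opening: 0.247
grip_force: 30.0
```

jog_arm:
  motion:
    - [0,0,0,0,-2,0,15]
    - [0,0,0,0,-2,0,15]
    - [0,0,0,0,0,0,15]

```text
t: 11.88
eef_pos: [423.7, 110.7, 118.2]
tcp_rot: [-3.142, -0.0, 0.049]
ft_force: [0.3, -2.0, 5.5]
opening: 0.252
grip_force: 30.0
```

jog_arm:
  motion:
    - [0,0,0,0,-2,0,15]
    - [0,0,0,0,-2,0,15]
    - [0,0,0,0,0,0,15]

```text
t: 12.25
eef_pos: [423.5, 114.6, 118.2]
tcp_rot: [3.142, -0.0, 0.049]
ft_force: [-0.4, -4.5, 5.5]
opening: 0.248
grip_force: 30.0
```

jog_arm:
  motion:
    - [0,0,0,0,-2,0,15]
    - [0,0,0,0,-2,0,15]
    - [0,0,0,0,0,0,15]

```text
t: 12.62
eef_pos: [423.2, 118.4, 118.2]
tcp_rot: [3.141, 0.0, 0.049]
ft_force: [-0.9, -7.4, 6.0]
opening: 0.251
grip_force: 30.0
```

jog_arm:
  motion:
    - [0,0,0,0,-2,0,15]
    - [0,0,0,0,-2,0,15]
    - [0,0,0,0,0,0,15]

```text
t: 13.0
eef_pos: [422.8, 122.3, 118.3]
tcp_rot: [3.141, 0.001, 0.049]
ft_force: [-1.2, -8.0, 6.8]
opening: 0.25
grip_force: 30.0
```

jog_arm:
  motion:
    - [0,0,0,0,-2,0,15]
    - [0,0,0,0,-2,0,15]
    - [0,0,0,0,0,0,15]

```text
t: 13.38
eef_pos: [422.5, 126.3, 118.3]
tcp_rot: [3.141, 0.001, 0.049]
ft_force: [-2.1, -10.7, 8.9]
opening: 0.253
grip_force: 30.0
```

jog_arm:
  motion:
    - [0,0,0,0,-2,0,15]
    - [0,0,0,0,-2,0,15]
    - [0,0,0,0,0,0,15]

```text
t: 13.75
eef_pos: [422.1, 130.2, 118.2]
tcp_rot: [3.141, 0.001, 0.049]
ft_force: [-2.3, -8.8, 9.4]
opening: 0.252
grip_force: 30.0
```

jog_arm:
  motion:
    - [0,0,0,0,-2,0,15]
    - [0,0,0,0,0,0,15]

```text
t: 14.0
eef_pos: [422.0, 132.2, 118.2]
tcp_rot: [3.141, 0.001, 0.049]
ft_force: [-2.7, -8.7, 10.1]
opening: 0.252
grip_force: 30.0
```

jog_arm:
  motion:
    - [0,0,0,0,-2,-0.2,15]
    - [0,0,0,0,-2,0,15]
    - [0,0,0,0,0,0,15]

```text
t: 14.38
eef_pos: [421.6, 136.4, 118.3]
tcp_rot: [3.141, 0.002, 0.049]
ft_force: [-3.4, -5.8, 6.3]
opening: 0.252
grip_force: 30.0
```

jog_arm:
  motion:
    - [0,0,0,0,-2,0,15]
    - [0,0,0,0,0,0,15]

```text
t: 14.62
eef_pos: [421.4, 138.4, 118.3]
tcp_rot: [3.141, 0.002, 0.049]
ft_force: [-3.0, -4.6, 6.2]
opening: 0.252
grip_force: 30.0
```

jog_arm:
  motion:
    - [0,0,0,0,-1.5,0,15]
    - [0,0,0,0,0,0,15]

```text
t: 14.88
eef_pos: [421.3, 139.9, 118.3]
tcp_rot: [3.141, 0.002, 0.049]
ft_force: [-4.3, -4.9, 7.2]
opening: 0.253
grip_force: 30.0
```

jog_arm:
  motion:
    - [0,0,0,0,-1,0,15]
    - [0,0,0,0,0,0,15]

```text
t: 15.12
eef_pos: [421.2, 140.9, 118.3]
tcp_rot: [3.141, 0.002, 0.049]
ft_force: [-4.6, -4.9, 6.7]
opening: 0.249
grip_force: 30.0
```

jog_arm:
  motion:
    - [0,0,0,-0.6,-1,0,15]
    - [0,0,0,0,0,0,15]

```text
t: 15.38
eef_pos: [421.0, 142.1, 118.2]
tcp_rot: [3.141, 0.001, 0.049]
ft_force: [-3.6, -2.9, 5.4]
opening: 0.25
grip_force: 30.0
```

jog_arm:
  motion:
    - [0,0,0,0,-1,0,15]
    - [0,0,0,0,0,0,15]

```text
t: 15.62
eef_pos: [421.4, 143.2, 118.2]
tcp_rot: [-3.142, 0.0, 0.049]
ft_force: [-1.9, -2.6, 2.3]
opening: 0.251
grip_force: 30.0
```

jog_arm:
  motion:
    - [0,0,0,0,-1,0,15]
    - [0,0,0,0,0,0,15]

```text
t: 15.88
eef_pos: [421.6, 144.4, 118.3]
tcp_rot: [-3.141, -0.0, 0.049]
ft_force: [-0.7, 0.8, -1.7]
opening: 0.25
grip_force: 30.0
```

jog_arm:
  motion:
    - [0,0,0,0,-0.7,0,15]
    - [0,0,0,0,0,0,15]

```text
t: 16.12
eef_pos: [421.5, 145.0, 118.3]
tcp_rot: [-3.141, -0.0, 0.049]
ft_force: [0.1, 0.6, -1.7]
opening: 0.253
grip_force: 30.0
```

jog_arm:
  motion:
    - [0,0,0,0,-0.7,0,15]
    - [0,0,0,0,0,0,15]

```text
t: 16.38
eef_pos: [421.4, 145.3, 118.3]
tcp_rot: [3.141, -0.0, 0.049]
ft_force: [0.4, -5.6, -1.7]
opening: 0.248
grip_force: 30.0
```

jog_arm:
  motion:
    - [0,0,0,0,-0.6,0,15]
    - [0,0,0,0,0,0,15]

```text
t: 16.62
eef_pos: [421.5, 145.5, 118.4]
tcp_rot: [3.141, -0.0, 0.049]
ft_force: [2.5, -13.6, 0.0]
opening: 0.254
grip_force: 30.0
```

jog_arm:
  motion:
    - [0,0,0,0,1,0,15]
    - [0,0,0,0,1.5,0,15]
    - [0,0,0,0,1.5,0,15]
    - [0,0,0,0,0,0,15]

```text
t: 17.12
eef_pos: [421.5, 142.2, 118.3]
tcp_rot: [-3.141, 0.0, 0.049]
ft_force: [0.1, 0.2, -3.2]
opening: 0.25
grip_force: 30.0
```

jog_arm:
  motion:
    - [0,0,0,0,1,0,15]
    - [0,0,0,0,0,0,15]

```text
t: 17.38
eef_pos: [421.6, 141.2, 118.3]
tcp_rot: [-3.141, -0.0, 0.049]
ft_force: [0.1, -0.7, -3.4]
opening: 0.249
grip_force: 30.0
```

jog_arm:
  motion:
    - [0,0,0,0,0.7,0,15]
    - [0,0,0,0,0,0,15]

```text
t: 17.62
eef_pos: [421.6, 140.5, 118.3]
tcp_rot: [-3.141, -0.0, 0.049]
ft_force: [-0.3, 0.0, -2.9]
opening: 0.252
grip_force: 30.0
```

jog_arm:
  motion:
    - [0,0,0,0,0.5,0.2,15]
    - [0,0,0,0,0,0,15]

```text
t: 17.88
eef_pos: [421.6, 140.1, 118.2]
tcp_rot: [-3.141, -0.0, 0.049]
ft_force: [0.3, 2.1, 0.5]
opening: 0.254
grip_force: 30.0
```

jog_arm:
  motion:
    - [0,0,0,0,0.5,0,15]
    - [0,0,0,0,0,0,15]

```text
t: 18.12
eef_pos: [421.7, 139.6, 118.2]
tcp_rot: [-3.141, -0.0, 0.049]
ft_force: [0.4, 3.1, 2.3]
opening: 0.251
grip_force: 30.0
```

jog_arm:
  motion:
    - [0,0,0,0,0.5,0,15]
    - [0,0,0,0,0,0,15]

```text
t: 18.38
eef_pos: [421.8, 139.1, 118.2]
tcp_rot: [-3.141, -0.0, 0.049]
ft_force: [0.0, 3.4, 3.5]
opening: 0.253
grip_force: 30.0
```

jog_arm:
  motion:
    - [0,0,0,0,0.4,0,15]
    - [0,0,0,0,0,0,15]

```text
t: 18.62
eef_pos: [421.8, 138.7, 118.2]
tcp_rot: [-3.141, -0.001, 0.049]
ft_force: [-1.1, 4.2, 4.6]
opening: 0.251
grip_force: 30.0
```

jog_arm:
  motion:
    - [0,0,0,0,0.4,0,15]
    - [0,0,0,0,0,0,15]

```text
t: 18.88
eef_pos: [421.8, 138.3, 118.2]
tcp_rot: [-3.141, -0.0, 0.049]
ft_force: [-0.2, 4.9, 5.2]
opening: 0.25
grip_force: 30.0
```

Run:
```python
from h import *
o=[]
for c,(u,v) in (("wrist",(150,215)),("scene",(178,172)),("side",(218,175))):
    d=env.read_camera(c)
    k=70 if c=="wrist" else 28
    o.append(cv2.resize(d["color"][v-k:v+k,u-k:u+k],(266,266) if c!="wrist" else (266,266),interpolation=2))
cv2.imwrite("pics/c5.png",np.hstack(o)[:,:,::-1])
```

```text
(no output)
```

View pics/c5.png

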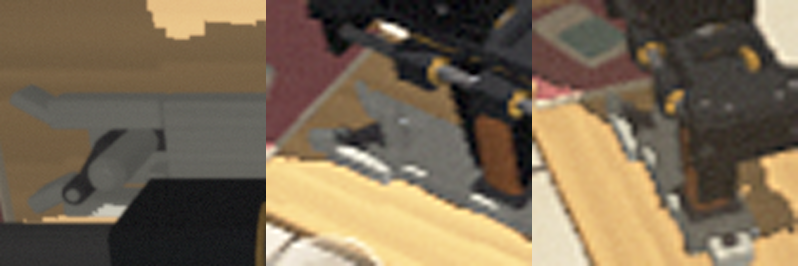

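The wrist crop shows the dark latch finger running from its pivot (72,190) to (125,135), across the throat on the mouth side of the pin (110,170). It looks shut, so I'll keep pulling until the force rises.

jog_arm:
  motion:
    - [0,0,0,0,0.4,-0.1,15]
    - [0,0,0,0,0,0,15]

```text
t: 19.27
eef_pos: [421.8, 137.8, 118.2]
tcp_rot: [-3.142, -0.0, 0.049]
ft_force: [0.5, 3.7, 3.1]
opening: 0.249
grip_force: 30.0
```

jog_arm:
  motion:
    - [0,0,0,0,0.4,0,15]
    - [0,0,0,0,0,0,15]

```text
t: 19.52
eef_pos: [421.8, 137.4, 118.3]
tcp_rot: [-3.142, -0.0, 0.049]
ft_force: [0.7, 4.4, 4.2]
opening: 0.25
grip_force: 30.0
```

jog_arm:
  motion:
    - [0,0,0,0,0.5,-0.1,15]
    - [0,0,0,0,0,0,15]

```text
t: 19.77
eef_pos: [421.7, 136.8, 118.2]
tcp_rot: [3.142, 0.0, 0.049]
ft_force: [-0.4, 1.3, 1.6]
opening: 0.246
grip_force: 30.0
```

jog_arm:
  motion:
    - [0,0,0,0,0.5,0,15]
    - [0,0,0,0,0,0,15]

```text
t: 20.02
eef_pos: [421.7, 136.5, 118.2]
tcp_rot: [-3.141, 0.0, 0.049]
ft_force: [0.3, 4.9, 1.2]
opening: 0.251
grip_force: 30.0
```

Run:
```python
from h import *
s=env.state(); print(s["eef_pos"],np.degrees(s["tcp_rot"]),s["t"],s["moment"],s["ft_force"])
d=env.read_camera("wrist"); P=cloud(d)
k=55; v,u=215,145
cv2.imwrite("pics/c6.png",cv2.resize(d["color"][v-k:v+k,u-k-20:u+k],None,fx=5.5,fy=5.5,interpolation=2)[:,:,::-1])
m=(d["z_map"]>0)&(P[...,2]>44)&(P[...,2]<58)&(abs(P[...,0]-418)<14)&(abs(P[...,1]-217)<16); print(m.sum(),np.median(P[m],0))
```

```text
[421.70898894 136.51336557 118.23696857] [-1.79990133e+02  1.36969088e-02  2.80080493e+00] 20.025 [0.80172998 0.12912787 0.08164985] [0.32457739 4.8853708  1.15390749]
349 [419.24321073 217.35884364  49.25813843]
```

View pics/c6.png

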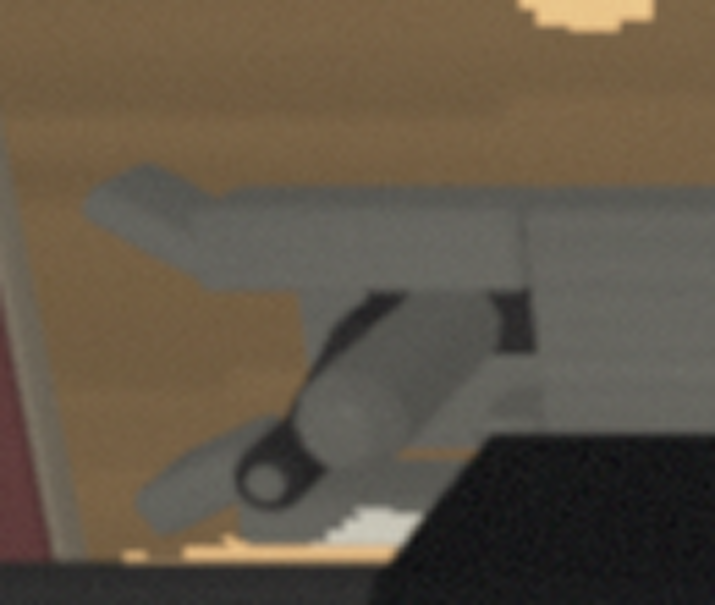

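This crop shows the shut latch, with its pivot at (265,480) and its tip at (395,295), lying across the throat and just touching the pin at (430,370). It is coupled, and the pull has started to load the latch.

jog_arm:
  motion:
    - [0,0,0,0,0.4,0,15]
    - [0,0,0,0,0,0,15]

```text
t: 20.32
eef_pos: [421.7, 136.4, 118.3]
tcp_rot: [-3.141, 0.0, 0.049]
ft_force: [-0.7, 8.8, 0.4]
opening: 0.25
grip_force: 30.0
```

jog_arm:
  motion:
    - [0,0,0,0,0.2,0,15]
    - [0,0,0,0,0,0,15]

```text
t: 20.58
eef_pos: [421.7, 136.3, 118.3]
tcp_rot: [-3.141, 0.0, 0.049]
ft_force: [-0.8, 11.4, 0.4]
opening: 0.25
grip_force: 30.0
```

jog_arm:
  motion:
    - [0,0,0,0,0,0,15]
    - [0,0,0,0,0,0,15]
    - [0,0,0,0,0,0,15]
    - [0,0,0,0,0,0,15]
    - [0,0,0,0,0,0,15]

```text
t: 21.2
eef_pos: [421.7, 136.3, 118.3]
tcp_rot: [-3.141, 0.0, 0.049]
ft_force: [-2.0, 11.4, -0.1]
opening: 0.252
grip_force: 30.0
```

jog_arm:
  motion:
    - [0,0,0,0,-1.2,0.1,15]
    - [0,0,0,0,0,0,15]

```text
t: 21.45
eef_pos: [421.7, 136.9, 118.3]
tcp_rot: [3.142, 0.0, 0.049]
ft_force: [-0.2, 1.1, 2.9]
opening: 0.248
grip_force: 30.0
```

jog_arm:
  motion:
    - [0,0,0,0,0,0,50]
    - [0,0,0,0,0,0,70]
    - [0,0,0,0,0,0,80]
    - [0,0,0,0,0,0,80]
    - [0,0,0,0,0,0,80]
    - [0,0,0,0,0,0,80]

```text
t: 22.2
eef_pos: [421.8, 137.0, 118.2]
tcp_rot: [-3.142, -0.0, 0.049]
ft_force: [0.4, -0.0, 0.5]
opening: 0.81
grip_force: 0.0
```

jog_arm:
  motion:
    - [0,0,0,0,0,-10,80]
    - [0,0,0,0,0,-30,80]
    - [0,0,0,0,0,-40,80]
    - [0,0,0,0,0,-40,80]
    - [0,0,0,0,0,-20,80]
    - [0,0,0,0,0,0,80]

```text
t: 22.95
eef_pos: [421.9, 137.1, 259.8]
tcp_rot: [-3.141, -0.003, 0.049]
ft_force: [1.1, -0.6, -0.1]
opening: 0.841
grip_force: 0.0
```

Run:
```python
from h import *
s=env.state(); print(s["eef_pos"],s["t"],s["ft_force"])
d=env.read_camera("wrist")
a=d["color"][100:260,40:400]
e=env.read_camera("scene")["color"][130:290,100:380]
cv2.imwrite("pics/c7.png",np.vstack([cv2.resize(a,(560,249)),cv2.resize(e,(560,320))])[:,:,::-1])
```

```text
[421.9071522  137.0813428  259.79263259] 22.95 [ 1.05717533 -0.58377131 -0.07086661]
```

View pics/c7.png

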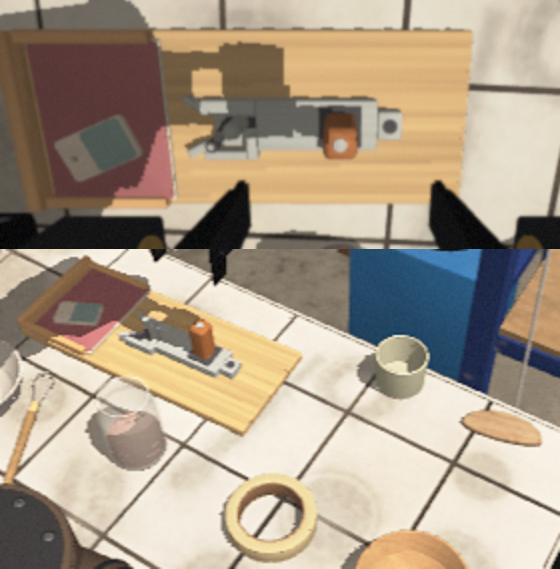

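The hook lies flat on the sledge, coupled on the pin at (235,130). The gripper is clear, and the cup and rib are where they were.

```bash
python3 -c "
from cell import env
print(env.job_done())"
```

```text
the job is handed in; nothing more can be done
None
```

The tow hook is lying flat on the sledge, coupled: the pin went fully home, the latch shut behind it and held a tug of about 11 N for over half a second, and the job is handed in at about 23 s with the cup and rib left in place.

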